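# Hang the counter sign on its side-opening hooks

### The arm

A 6-joint arm with a two-finger parallel gripper is mounted at the origin on a cart in front of the work surface, level with it; the furniture and walls round the work are solid. World frame = base frame: x ahead of the robot, y to its left, z up, the work surface at z = 0. Lengths are in m, angles in degrees, forces in N, time in s.
With the tool pointing down it reaches from about 0.275 to 0.775 m from the base axis. Payload 14.6 kg.
Tool frame: the origin (TCP) lies at the very end of the fingers, on their centre line; the grasp point (between the pads) lies 19 mm behind it; z points along the fingers, y is the line along which they close (so a half turn about z gives the same grasp; the last joint's range is limited). The gripper opens to 85 mm and grips with 20 to 120 N. Pads are 22 mm wide; open, the fingers measure 114 mm over their backs; the gripper's body (76 mm by 85 mm) begins 54 mm behind the grasp point. The pads swing forward as they close: fully open they stand 13 mm farther back than shut.
Start: joints at [60.831, 15.075, -2.767, 72.158, 0, 81.102], TCP at [0.182, 0.492, 0.231] pointing down, gripper open.
Joint ranges: [-151.79, 151.79], [-50.71, 97.33], [-67.44, 78.34], [-121.81, 120.89], [-77.56, 73.72], [-180, 180]. Speed limits (degrees/s): [108.29, 108.29, 147.25, 159.86, 180, 180].

### API

Orientations are given as [roll, pitch, yaw] about the fixed x, y, z axes, in that order (R = Rz(yaw) Ry(pitch) Rx(roll)).
In Python, from bench import arm gives the robot as it stands. The module is installed in compiled form; this text tells all that it offers.
- The arm moves only by the shell command python3 -m crank 'ROWS' [FORCE]. ROWS is JSON, a list of rows, each a list of 3 entries, a list of its own where there are three numbers: the closure, from 0 (fully open) to 1 (shut), then the shift along the tool's x, y, z in m, then the turn about the tool's z in rad. In form: [[fingers, [x, y, z], spin], ...]. A call has 1 to 12 rows; each row is the pose to reach, as a shift and turn from the pose commanded when the call began, along the tool's axes at that moment; what a row does not reach only later rows make up. A row lasts 1/12 s, in which the tool goes at most 41.7 mm and 7.16 degrees, less where a joint would pass 70% of its speed; a pose out of reach is approached as far as the arm can. A call with a gripper value outside its range is refused whole. The fingers move at their own pace and stop on an object; FORCE is the grip in N (left out, the last holds). Time passes only in rows, so rows that repeat a pose let the fingers close. It gives the time, the measured TCP pose, the force, the opening and the grip force at its end, in the units of the state.
- arm.get_state(): the state, without advancing time (a new reading comes with each control period).
- arm.read_camera(name): name is "side" or "top"; returns a dict with "frame" (480x640x3 uint8, red, green, blue), "range_z" (480x640 float32, m along the optical axis (not along the pixel's ray), 0 where there is no reading), "camera_matrix" (3x3 intrinsics, pixels), "cam_to_world" (4x4, takes a point from camera to world coordinates). Camera axes: x right, y down, z forward; pixel columns grow to the right and rows downward; lengths in m; the calibration is good to about 2 mm. A picture is of the moment at which its call begins.
- arm.hand_in(): hands the job in; it is judged then, once.
The state is a dict: "t": time; "joint_positions": joint angles; "joint_velocities": joint speeds; "effort": joint torques, N m; "tool_pos": TCP position; "tcp_rot": TCP orientation; "ft_force": force on the tool from outside, world axes, zero at the start; "wrist_torque": the same for the moment, N m; "opening": opening from 0.0 (shut) to 1.0 (fully open); "grasp_force": force on a finger pad.
Only numpy, scipy, OpenCV 4.12 (cv2) and the standard library are available. Lean on these libraries where they do the work, as an engineer would, in place of code of your own. Each camera call takes 0.05 s, during which the arm holds its last target. There are 200 camera calls.

### The job

Lift the small framed candle sign out of its wooden foot and hang it on the two brass side-opening hooks of the display stand: first set its two back pins down lightly on the open ledges of the hooks, then slide it sideways along the ledges into the throats as far as it goes, and let it down into the pockets. The hook rail is clamped at a height you do not know exactly, so feel for it and never force the sign against the stand; leave the sign hanging there by itself and leave the candles, the tin and the card box where they are.

Things in the scene. Friction and masses are not known exactly. Their poses are not given: they have to be found in the camera images.
- sign: Loose framed sign, about 0.25 kg: dark wooden panel 110 mm wide (y), 100 high (z), 10 thick (x), cream face with a green candle emblem to -x, a carrying tab on top, two headed pins on the back (+x). Origin at the middle of the panel's lower edge, z up.
- tab (a point): On the sign, 137 mm above its origin: good grasp point on the carrying tab, which is 30 mm wide (y), 10 mm thick (x) and stands from 100 to 155 mm above the origin. Grasp it across the 10 mm thickness, from above, with the fingertips at least 115 mm above the origin so that they clear the hooks.
- pins (a point): On the sign, midway between its two level steel pins (sign frame x = 15, y = 0, z = 78 mm). The pins are 8 mm thick, along the sign's x, at y = +40 and -40 mm; they leave the panel's back at x = 5 mm and end in heads 16 mm wide at x = 23 to 27 mm.
- foot: Fixed wooden foot 60 x 76 x 30 mm, origin at the centre of its underside. A slot 12 mm wide along its y, with floor 10 mm above the table and 20 mm deep, holds the sign upright (sign's x along the foot's x, within the play). Lift the sign 20 mm or more straight up to free it.
- stand: Fixed display stand: wooden base 70 x 210 x 12 mm, two dark posts 178 mm high at y = +-94 mm, between them a rail with two brass hooks, 80 mm apart. Origin under the base; front (-x) faces the robot, +y is left seen from the front. Two rubber buffers (front face x = -26 mm, z = 66 mm) stop the hung sign, axes parallel to the stand's, from leaning back.
- hooks (a point): Fixed on the stand at x = -20, y = 0, z = 115 mm: where pins belongs when hung, at the NOMINAL rail height. The real rail is clamped up to 12 mm higher or lower; this is not measured. Hooks are plates 8 mm thick (x), so pins may be 4 mm off in x. Rubber mounts let the rail give about 0.55 mm per N sideways (y) and up or down, then it is rigid beyond 7 mm.
- ledge (a point): Fixed on the stand at x = -20, y = 33, z = 127 mm: pins when the pins lie on the open ledges, at the NOMINAL height (really +-12 mm, as the hooks). Each flat ledge runs in y from 6 to 44 mm beyond its pocket's centre; the upper jaw overhead covers it up to 18 mm, underside 13 mm and top 23 mm above the ledge.
- pocket (a point): Fixed on the stand at x = -20, y = 40, z = 115 mm, nominal as the hooks: seated axis of the +y pin (the other pocket is at y = -40). Throat opens to +y. Pocket 12 mm wide, floor 12 mm below the ledge; its -y side rises as the throat's back wall, so pins pushed home against it are 2 mm past the pocket's centre and then go down 12 mm.
- tester: Open tester candle in a glass, 67 mm wide, 74 mm high, loose; origin at the centre of its underside. Leave alone.
- wax_tin: Closed flat golden tin 61 x 88 x 22 mm, loose; origin at the centre of its underside. Leave alone.
- jar: Lidded candle jar 69 mm wide, 82 mm high, loose; origin at the centre of its underside. Leave alone.
- cards: Flat clear box of scent cards 65 x 92 x 19 mm, loose; origin at the centre of its underside. Leave alone.
- rail_lift (a joint): How far the hook rail is pushed up (+) or down (-) on its rubber mounts, m; about 0 when free (it sags under 1 mm, and about 1.5 mm more with the sign hung). 0.55 mm per N. It does not tell at what height the rail is clamped.
- rail_side (a joint): How far the hook rail is pushed sideways on its rubber mounts, along the stand's +y (+) or -y (-), m; 0 when free, 0.55 mm per N.
Not all that is in view belongs to the job. Of the things that look like the sign, the larger one is meant.

How it is judged (in metres and radians):
On the way, in this order (a step that is already met when the one before it is completed fails the run):
1. the sign is lifted out of the foot (height (world z) of sign above 0.035 m and contact force between sign and foot below 0.05 N), for 0.1 s.
2. the sign's pins rest on the open ledges, outside the throats (y of sign in the frame of stand between 0.016 and 0.05 m and z of sign in the frame of stand between 0.027 and 0.067 m and value of joint rail_lift below -0.0013 m), for 0.1 s.
At the end, for the whole second after the job is handed in: The sign hangs still by its pins in both pockets: origin within 7 mm of the hooks' middle sideways, 12 mm in depth, 18 to 54 mm high in the stand's frame (covers every clamping height), upright within 0.2 rad, parallel to the stand within 0.15 rad (y of sign in the frame of stand between -0.007 and 0.007 m and x of sign in the frame of stand between -0.047 and -0.023 m and z of sign in the frame of stand between 0.018 and 0.054 m and angle between sign's own z axis and vertical below 0.2 rad and angle between the y axis of sign and the y axis of stand, either way round below 0.15 rad and linear speed of sign below 0.02 m/s); the robot touches nothing.
It fails at once if the hook rail is forced more than 6 mm up, down or sideways on its rubber mounts (about 11 N), or the sign pressed against the posts or base with more than 15 N (value of joint any of rail_lift, rail_side above 0.006 m or value of joint any of rail_lift, rail_side below -0.006 m or contact force between sign and stand above 15 N).
It fails at once if a bystander is moved by more than 15 mm (distance of any of tester, wax_tin, jar, cards from where it was at the start of the episode above 0.015 m).
It fails at once if the sign is tipped by more than 0.6 rad (angle between sign's own z axis and vertical above 0.6 rad).
It also fails if it takes over 51 s, if anything falls off the work surface, if the arm or the gripper's body presses on something with over 40 N, if the wrist force passes 120 N, or if a joint passes its speed limit or range.

## Working session

There is one attempt and no reset: what is moved stays moved. The work goes in short steps, Python scripts to look and compute and a shell command to move; the robot and the scene stay as the last step left them, time stands still between calls to the robot, and variables do not carry over. Pictures are saved under pics/ and viewed, at most 10 in all, crops included, and the job is handed in when it is done.

```bash
mkdir -p pics; cat > h.py <<'E'
from bench import arm
import numpy as np, cv2
def cam(n, save=None):
    c=arm.read_camera(n)
    np.savez(f'{n}.npz',**c)
    if save: cv2.imwrite(save,c['frame'][:,:,::-1])
    return c
def pts(c):
    z=c['range_z'];K=c['camera_matrix'];v,u=np.mgrid[:480,:640]
    P=np.stack([(u-K[0,2])/K[0,0]*z,(v-K[1,2])/K[1,1]*z,z],-1)
    T=c['cam_to_world'];W=P@T[:3,:3].T+T[:3,3];W[z==0]=np.nan
    return W
E
python3 - <<'E'
from h import *
for n in('side','top'):
    c=cam(n,f'pics/{n}0.png');print(n,c['cam_to_world'].round(3).tolist(),c['camera_matrix'].round(1).tolist())
print(arm.get_state())
E
```

```text
side [[0.996, -0.051, 0.079, 0.482], [-0.094, -0.627, 0.774, -1.126], [0.01, -0.777, -0.629, 0.845], [0.0, 0.0, 0.0, 1.0]] [[531.9, 0.0, 327.3], [0.0, 531.9, 247.5], [0.0, 0.0, 1.0]]
top [[-0.003, -0.987, 0.158, 0.379], [-1.0, 0.002, -0.007, -0.242], [0.006, -0.158, -0.987, 1.287], [0.0, 0.0, 0.0, 1.0]] [[469.3, 0.0, 322.1], [0.0, 469.3, 238.5], [0.0, 0.0, 1.0]]
{'t': 0.1, 'joint_positions': array([ 6.08301507e+01,  1.50974399e+01, -2.79745709e+00,  7.21590755e+01,
        3.33686334e-04,  8.11009951e+01]), 'joint_velocities': array([ 0.06170183, -0.09676661,  0.15071162, -0.06494875, -0.05293972,
       -0.04489719]), 'effort': array([ 2.49984347e-03, -6.38578033e+01,  3.85063970e+01,  9.92915098e-03,
       -1.54416239e-04, -1.06898511e-06]), 'tool_pos': array([0.1817899 , 0.49227865, 0.23087811]), 'tcp_rot': array([-1.79946729e+02, -8.67885070e-03,  1.59729151e+02]), 'ft_force': array([-0.8578042,  0.0462815,  0.1807723]), 'wrist_torque': array([ 0.04991977, -0.08253343,  0.00100807]), 'grasp_force': 0.0, 'opening': 0.9990349105395651}
```

View pics/side0.png

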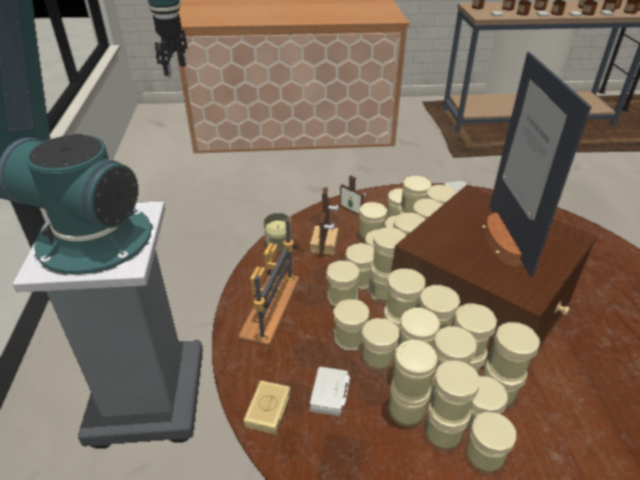

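View pics/top0.png

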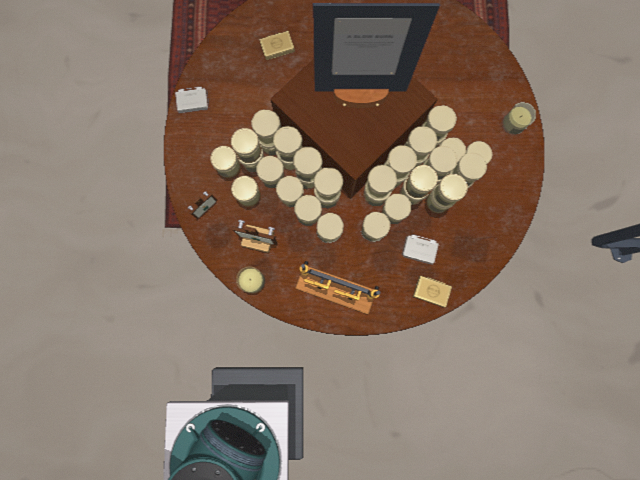

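The side view shows the robot on the left, the stand near (272,290), the sign in its foot near (325,220), a second small sign near (351,198), and the tester at (278,230). The top view shows the stand at (340,287), the foot and sign at (256,237), a smaller sign at (202,205), the tester at (250,280), the tin at (433,290) and the cards at (421,248).
Candidates for the sign in the top view are (256,237), (202,205) and the big board at (370,45), which is far too large. I choose (256,237), the larger of the two small ones and the one in the wooden foot.

```bash
python3 - <<'E'
from h import *
T=dict(np.load('top.npz'));S=dict(np.load('side.npz'))
a=cv2.resize(T['frame'][185:320,180:390],(800,514),interpolation=3)
b=cv2.resize(S['frame'][170:350,230:390],(533,600),interpolation=3)
cv2.imwrite('pics/tc.png',a[:,:,::-1]);cv2.imwrite('pics/sc.png',b[:,:,::-1])
W=pts(T);V=pts(S)
print('top');
for p in[(255,237),(202,205),(250,280),(421,248),(433,290),(340,287)]:print(p,W[p[1],p[0]].round(3))
for lab,X,(u0,u1,v0,v1) in(('topsign',W,(232,282,218,256)),('topstand',W,(292,386,258,316)),('small',W,(185,220,190,220)),('sidesign',V,(305,345,180,260)),('sidestand',V,(238,305,215,345))):
    Q=X[v0:v1,u0:u1].reshape(-1,3);Q=Q[np.isfinite(Q[:,0])]
    for lo,hi in((.02,.04),(.04,.09),(.09,.12),(.12,.14),(.14,.2)):
        q=Q[(Q[:,2]>lo)&(Q[:,2]<hi)]
        if len(q)>3:
            m=q.mean(0);w,e=np.linalg.eigh(np.cov(q[:,:2].T));d=e[:,1];s=(q[:,:2]-m[:2])@d
            print(lab,lo,hi,len(q),m.round(3),'ang',np.degrees(np.arctan2(d[1],d[0])).round(1),'len',np.ptp(s).round(3),'thk',w[0]**.5)
E
```

```text
top
(255, 237) [ 0.577 -0.076  0.078]
(202, 205) [0.666 0.07  0.06 ]
(250, 280) [ 0.467 -0.06   0.045]
(421, 248) [ 0.555 -0.522  0.017]
(433, 290) [ 0.44  -0.548  0.024]
(340, 287) [nan nan nan]
topsign 0.02 0.04 370 [ 0.575 -0.075  0.03 ] ang 84.6 len 0.108 thk 0.01883939890044216
topsign 0.04 0.09 131 [ 0.58  -0.079  0.069] ang 76.1 len 0.108 thk 0.007873723752177875
topsign 0.09 0.12 206 [ 0.585 -0.078  0.104] ang 76.7 len 0.108 thk 0.00953689051128479
topsign 0.12 0.14 20 [ 0.579 -0.079  0.13 ] ang 87.6 len 0.028 thk 0.0022577330261965857
topsign 0.14 0.2 68 [ 0.582 -0.076  0.161] ang 76.4 len 0.029 thk 0.0032008310453150303
topstand 0.04 0.09 90 [ 0.45  -0.292  0.069] ang 70.1 len 0.172 thk 0.009513622070338658
topstand 0.09 0.12 494 [ 0.455 -0.29   0.112] ang 72.0 len 0.207 thk 0.0120692503703142
topstand 0.12 0.14 126 [ 0.44  -0.285  0.134] ang 69.6 len 0.206 thk 0.00979774113452387
topstand 0.14 0.2 47 [ 0.456 -0.292  0.167] ang 70.4 len 0.196 thk 0.008311635506896219
small 0.02 0.04 59 [0.668 0.068 0.03 ] ang 135.1 len 0.075 thk 0.0008676423767625873
small 0.04 0.09 212 [0.
[... 342 characters left out ...]
 185 [ 0.584 -0.091  0.103] ang 73.4 len 0.111 thk 0.007781833619421919
sidesign 0.12 0.14 42 [ 0.58  -0.084  0.13 ] ang 62.5 len 0.026 thk 0.002914730238934727
sidesign 0.14 0.2 78 [ 0.58  -0.082  0.157] ang 72.3 len 0.032 thk 0.0032179459985544777
sidestand 0.02 0.04 172 [ 0.458 -0.164  0.031] ang 84.5 len 0.328 thk 0.02039835733601108
sidestand 0.04 0.09 970 [ 0.46  -0.169  0.063] ang 86.3 len 0.364 thk 0.018291880465624456
sidestand 0.09 0.12 901 [ 0.452 -0.295  0.111] ang 72.6 len 0.209 thk 0.012815902589929309
sidestand 0.12 0.14 254 [ 0.441 -0.296  0.132] ang 70.7 len 0.2 thk 0.012921085467692064
sidestand 0.14 0.2 169 [ 0.453 -0.306  0.161] ang 70.5 len 0.198 thk 0.006336397861557543
```

View pics/tc.png

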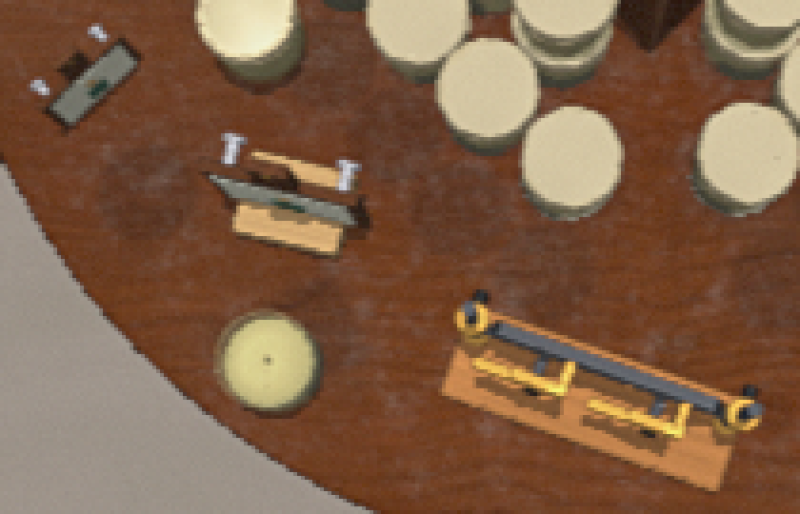

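View pics/sc.png

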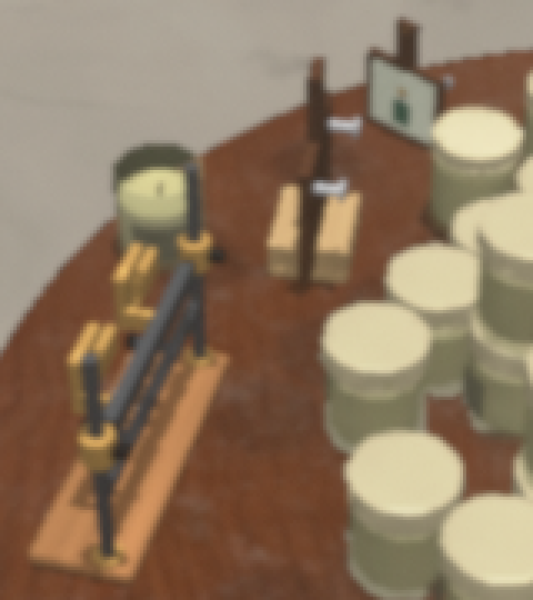

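The top crop confirms the choice. The larger sign is upright in its foot at crop (285,200), with its two pins at the back (232,148) and (347,175). The smaller one lies free at (95,85). The hook throats open to the left (+y), with back walls at (567,378) and (685,420). The side crop shows the tab at (317,70), the pins at (343,125) and (328,187), and the hook jaws at (135,270) and (90,345).

```bash
cat > m.py <<'E'
from h import *
for n in('top','side'):
    c=dict(np.load(n+'.npz'));W=pts(c);hsv=cv2.cvtColor(c['frame'],cv2.COLOR_RGB2HSV).astype(int)
    H,S,Vv=hsv[...,0],hsv[...,1],hsv[...,2];x,y,z=W[...,0],W[...,1],W[...,2]
    near=(np.hypot(x-.45,y+.29)<.13)
    b=near&(z>.004)&(z<.02)&(H<16)&(S>80)&(Vv>130)
    q=W[b][:,:2]
    (cx,cy),sz,a=cv2.minAreaRect((q*1000).astype(np.float32));print(n,'base',len(q),round(cx,1),round(cy,1),np.round(sz,1),round(a,1))
    p=W[near&(z>.15)];k=(p-p.mean(0))[:,1]>0
    A,B=np.median(p[k],0),np.median(p[~k],0);d=A-B;print(' posts',A.round(4),B.round(4),'mid',((A+B)/2).round(4),'ang',np.degrees(np.arctan2(d[1],d[0])).round(2),np.hypot(*d[:2]).round(3),'zmax',p[:,2].max())
    th=np.radians(-19.7);R=np.array([[np.cos(th),-np.sin(th)],[np.sin(th),np.cos(th)]])
    g=near&(H>=17)&(H<32)&(S>120)&(z>.1)&(z<.165)
    L=np.c_[(W[g][:,:2]-[.452,-.292])@R,W[g][:,2]];L=L[(abs(L[:,1])<.085)]
    for s in(1,-1):
        l=L[(L[:,1]>0)==(s>0)];print(' hooks in',len(l),np.percentile(l,[2,25,50,75,98],axis=0).round(4).tolist())
    t=np.hypot(x-.58,y+.079)<.05
    q=W[t&(z>.15)];m=np.median(q,0);print(' tabtop',len(q),m.round(4),q.mean(0).round(4))
    q=W[t&(z>.045)&(z<.113)&(S>60)] if 0 else W[(np.hypot(x-.58,y+.079)<.065)&(z>.035)&(z<.11)]
    # panel face plane: RANSAC-ish line
    q=q[:,:2];
    for _ in range(4):
        l=cv2.fitLine(q.astype(np.float32),cv2.DIST_HUBER,0,.001,.001).ravel();r=(q-l[2:])@[-l[1],l[0]];q=q[abs(r)<.006]
    print(' panel line',np.degrees(np.arctan2(l[1],l[0])),l[2:],len(q),'ends',np.percentile((q-l[2:])@l[:2],[0,100]))
    f=(np.hypot(x-.575,y+.077)<.06)&(z>.024)&(z<.034)&(H<20)&(S>60)&(Vv>140)
    q=W[f][:,:2];print(' foot',cv2.minAreaRect((q*1000).astype(np.float32)))
E
python3 m.py
```

```text
top base 852 444.4 -287.3 [208.4  68.8] 70.4
 posts [ 0.4901 -0.2047  0.1762] [ 0.4277 -0.3801  0.1758] mid [ 0.4589 -0.2924  0.176 ] ang 70.42 0.186 zmax 0.18064806942418832
 hooks in 104 [[-0.0224, 0.0023, 0.1028], [-0.021, 0.0268, 0.1127], [-0.0188, 0.0448, 0.1164], [-0.0166, 0.0626, 0.1362], [-0.0007, 0.0818, 0.1392]]
 hooks in 103 [[-0.0224, -0.0842, 0.1052], [-0.0207, -0.0538, 0.1124], [-0.0181, -0.0373, 0.1175], [-0.0154, -0.0207, 0.1365], [0.008, -0.0016, 0.1398]]
 tabtop 60 [ 0.5816 -0.0754  0.1642] [ 0.5819 -0.0756  0.1633]
 panel line 76.52289 [ 0.58071125 -0.06183631] 212 ends [-0.06737581  0.04061716]
 foot ((583.2764282226562, -74.69857025146484), (74.27080535888672, 60.10761260986328), 76.48259735107422)
side base 1199 441.1 -288.6 [212.1  74.1] 70.8
 posts [ 0.4891 -0.2079  0.1685] [ 0.4267 -0.385   0.1683] mid [ 0.4579 -0.2965  0.1684] ang 70.58 0.188 zmax 0.1814782078077123
 hooks in 226 [[-0.0231, 0.0192, 0.102], [-0.0197, 0.0225, 0.1109], [-0.0173, 0.0358, 0.1156], [-0.0161, 0.0547, 0.1328], [0.0041, 0.0833, 0.14]]
 hooks in 145 [[-0.0234, -0.0607, 0.1035], [-0.0208, -0.0571, 0.1125], [-0.0188, -0.0356, 0.1177], [-0.0167, -0.0188, 0.1373], [-0.0035, -0.0017, 0.14]]
 tabtop 58 [ 0.581  -0.0844  0.1641] [ 0.581  -0.0805  0.1613]
 panel line 74.84122 [ 0.58524823 -0.07673138] 257 ends [-0.05763743  0.05076446]
 foot ((581.0546875, -76.48179626464844), (76.908935546875, 60.275001525878906), 76.45365905761719)
```

```bash
cat > to.py <<'E'
# usage: to.py x y z yaw -> shift in tool axes and spin from the present pose
from h import *;import sys
from scipy.spatial.transform import Rotation as R
s=arm.get_state();a=[float(v) for v in sys.argv[1:]]
r=R.from_euler('xyz',s['tcp_rot'],degrees=True)
print('shift',r.inv().apply(np.array(a[:3])-s['tool_pos']).round(4),'spin',np.radians(s['tcp_rot'][2]-a[3]).round(4),'| tcp',s['tool_pos'].round(4),s['tcp_rot'].round(2),'F',s['ft_force'].round(2),'t',round(s['t'],2))
E
python3 to.py .582 -.076 .231 76.5
python3 - <<'E'
from h import *
th=np.radians(-19.5);R=np.array([[np.cos(th),-np.sin(th)],[np.sin(th),np.cos(th)]])
for n in('top','side'):
    c=dict(np.load(n+'.npz'));W=pts(c);hsv=cv2.cvtColor(c['frame'],cv2.COLOR_RGB2HSV).astype(int)
    H,S=hsv[...,0],hsv[...,1]
    g=(np.hypot(W[...,0]-.452,W[...,1]+.292)<.13)&(H>=15)&(H<34)&(S>100)&(W[...,2]>.1)&(W[...,2]<.165)
    L=np.c_[(W[g][:,:2]-[.452,-.292])@R,W[g][:,2]];L=L[abs(L[:,1])<.088]
    for a,b in((.13,.145),(.108,.122)):
        l=L[(L[:,2]>a)&(L[:,2]<b)];
        for y0,y1 in((-.06,.0),(.0,.088)):
            k=l[(l[:,1]>y0)&(l[:,1]<y1)];print(n,a,len(k),'x',np.percentile(k[:,0],[5,50,95]).round(4),'y',np.percentile(k[:,1],[0,5,50,95,100]).round(4),'z',np.percentile(k[:,2],[10,50,90]).round(4))
E
```

```text
shift [-5.723e-01 -3.944e-01  2.000e-04] spin 1.4526 | tcp [0.1818 0.4923 0.2309] [-1.7995e+02 -1.0000e-02  1.5973e+02] F [-0.86  0.05  0.18] t 0.1
top 0.13 52 x [-0.0223 -0.0187 -0.0151] y [-0.0579 -0.056  -0.0384 -0.0226 -0.021 ] z [0.134  0.1365 0.1394]
top 0.13 51 x [-0.0221 -0.0183 -0.015 ] y [0.0221 0.0241 0.0406 0.0573 0.0593] z [0.1343 0.1363 0.1389]
top 0.108 44 x [-0.0223 -0.0173 -0.0004] y [-0.0581 -0.0574 -0.0168 -0.0024 -0.0006] z [0.1099 0.1127 0.1155]
top 0.108 63 x [-0.0221 -0.0169  0.0079] y [0.     0.0024 0.0645 0.0861 0.0878] z [0.1099 0.1142 0.1174]
side 0.13 64 x [-0.0234 -0.0192 -0.0161] y [-0.0598 -0.0594 -0.0399 -0.0256 -0.0227] z [0.1334 0.1378 0.1395]
side 0.13 66 x [-0.0228 -0.0187 -0.0156] y [0.019  0.0204 0.0351 0.0558 0.0588] z [0.1324 0.1375 0.1398]
side 0.108 70 x [-0.023  -0.0183 -0.0035] y [-0.06   -0.0595 -0.0196 -0.0022 -0.0005] z [0.1101 0.1145 0.1177]
side 0.108 133 x [-0.022  -0.0162  0.0107] y [0.0002 0.0196 0.0564 0.0871 0.0878] z [0.1097 0.1141 0.1177]
```

```bash
python3 -m crank '[[0,[-0.04,-0.028,0],0.12],[0,[-0.08,-0.056,0],0.24],[0,[-0.12,-0.084,0],0.36],[0,[-0.16,-0.11,0],0.48],[0,[-0.20,-0.138,0],0.6],[0,[-0.24,-0.166,0],0.72],[0,[-0.28,-0.193,0],0.84],[0,[-0.32,-0.22,0],0.96],[0,[-0.36,-0.248,0],1.08],[0,[-0.40,-0.276,0],1.2],[0,[-0.44,-0.303,0],1.32],[0,[-0.44,-0.303,0],1.4]]' && python3 to.py .582 -.076 .231 76.5
```

```text
t: 1.1
tool_pos: [0.4705, 0.0817, 0.2312]
tcp_rot: [-180.0, -0.0, 79.1]
ft_force: [-0.2, 1.0, -0.2]
opening: 1.001
grasp_force: 0.0
shift [-0.1338  0.1392  0.0002] spin 0.0457 | tcp [0.4705 0.0817 0.2312] [-180.     -0.     79.12] F [-0.2   0.98 -0.23] t 1.1
```

```bash
python3 -m crank '[[0,[0,0,0],0.0],[0,[0,0,0],0.0],[0,[0,0,0],0.0],[0,[0,0,0],0.0]]' && python3 to.py .582 -.076 .2 76.5
```

```text
t: 1.43
tool_pos: [0.4692, 0.0846, 0.2312]
tcp_rot: [-180.0, -0.0, 79.6]
ft_force: [-0.5, 0.6, 0.2]
opening: 1.003
grasp_force: 0.0
shift [-0.1376  0.1399  0.0312] spin 0.0543 | tcp [0.4692 0.0846 0.2312] [-179.97   -0.     79.61] F [-0.5   0.64  0.22] t 1.43
```

```bash
python3 -m crank '[[0,[-0.028,0.028,0],0.02],[0,[-0.056,0.056,0.006],0.05],[0,[-0.084,0.084,0.012],0.054],[0,[-0.112,0.112,0.018],0.054],[0,[-0.1376,0.1399,0.025],0.054],[0,[-0.1376,0.1399,0.0312],0.054],[0,[-0.1376,0.1399,0.0312],0.054],[0,[-0.1376,0.1399,0.0312],0.054],[0,[-0.1376,0.1399,0.0312],0.054]]' && python3 to.py .582 -.076 .129 76.5; python3 - <<'E'
from h import *
c=cam('side');cv2.imwrite('pics/s1.png',cv2.resize(c['frame'][120:300,240:420],(600,600),interpolation=3)[:,:,::-1])
E
```

```text
t: 2.18
tool_pos: [0.5819, -0.0754, 0.2008]
tcp_rot: [180.0, -0.0, 76.5]
ft_force: [-0.8, 0.2, 0.4]
opening: 1.0
grasp_force: 0.0
shift [-0.0006  0.0002  0.0718] spin 0.0007 | tcp [ 0.5819 -0.0754  0.2008] [ 1.7998e+02 -1.0000e-02  7.6540e+01] F [-0.79  0.19  0.4 ] t 2.18
```

View pics/s1.png

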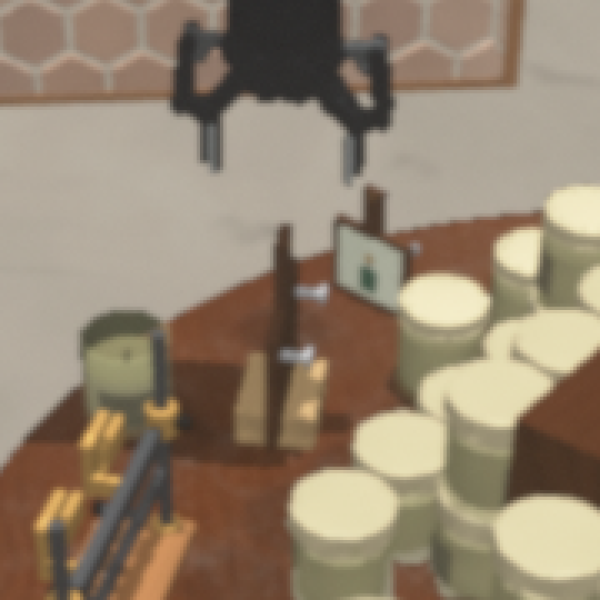

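The open fingers at (210,150) and (350,160) straddle the tab at (283,235) evenly, so I lower and grip.

```bash
python3 -m crank '[[0,[0,0,0.03],0],[0,[0,0,0.06],0],[0,[0,0,0.072],0],[0,[0,0,0.072],0],[0.5,[0,0,0.072],0],[0.8,[0,0,0.072],0],[1,[0,0,0.072],0],[1,[0,0,0.072],0],[1,[0,0,0.072],0],[1,[0,0,0.072],0],[1,[0,0,0.072],0],[1,[0,0,0.072],0]]' 40
```

```text
t: 3.23
tool_pos: [0.5826, -0.0771, 0.1285]
tcp_rot: [180.0, -0.0, 76.4]
ft_force: [-1.1, 1.2, 7.1]
opening: 0.111
grasp_force: 40.0
```

```bash
python3 -m crank '[[1,[0,0,-0.005],0],[1,[0,0,-0.015],0],[1,[0,0,-0.03],0],[1,[0,0,-0.045],0],[1,[0,0,-0.065],0],[1,[0,0,-0.085],0],[1,[0,0,-0.095],0],[1,[0,0,-0.1],0],[1,[0,0,-0.1],0],[1,[0,0,-0.1],0],[1,[0,0,-0.1],0],[1,[0,0,-0.1],0]]'; python3 - <<'E'
from h import *
c=cam('top')
cv2.imwrite('pics/t1.png',cv2.resize(c['frame'][185:320,180:390],(800,514),interpolation=3)[:,:,::-1])
c=cam('side');W=pts(c)
H=arm.get_state();p=H['tool_pos'];print(p,H['ft_force'])
# panel/tab points relative to tool in tool x-y (tool y = sign x)
m=(np.hypot(W[...,0]-p[0],W[...,1]-p[1])<.065)&(W[...,2]<.21)&(W[...,2]>.1)
yaw=np.radians(H['tcp_rot'][2]-90);ex=np.array([np.cos(yaw),np.sin(yaw)]);ey=np.array([-ex[1],ex[0]])
q=W[m]-p;L=np.c_[q[:,:2]@ex,q[:,:2]@ey,W[m][:,2]]
print(len(L));
for lo in np.arange(.1,.22,.01):
    k=L[(L[:,2]>=lo)&(L[:,2]<lo+.01)]
    if len(k):print(round(lo,2),len(k),np.percentile(k[:,0],[5,50,95]).round(4),np.percentile(k[:,1],[0,5,95,100]).round(4))
E
```

```text
t: 4.23
tool_pos: [0.5821, -0.0769, 0.2273]
tcp_rot: [-179.9, -0.0, 76.4]
ft_force: [-1.0, -0.2, -3.0]
opening: 0.111
grasp_force: 39.1
[ 0.58217265 -0.07692912  0.22751072] [ 1.37870424  0.21001067 -2.03341569]
457
0.11 30 [-0.0051  0.0027  0.0033] [-0.055  -0.0533  0.0468  0.0483]
0.12 38 [-0.0065  0.0028  0.0035] [-0.0564 -0.055   0.0331  0.0494]
0.13 32 [-0.0057  0.0027  0.0035] [-0.0564 -0.0544  0.0182  0.0269]
0.14 37 [-0.0067  0.0027  0.0035] [-0.055  -0.0547  0.0453  0.0468]
0.15 35 [-0.0066  0.0028  0.0036] [-0.0553 -0.0538  0.0422  0.0447]
0.16 35 [-0.0064  0.0029  0.0034] [-0.0566 -0.0552  0.0417  0.043 ]
0.17 35 [-0.0062  0.0028  0.0035] [-0.056  -0.0538  0.042   0.0443]
0.18 77 [-0.0061  0.0054  0.0245] [-0.0554 -0.0539  0.0414  0.044 ]
0.19 78 [-0.0044  0.0037  0.0248] [-0.0553 -0.0529  0.0422  0.0444]
0.2 60 [-0.0061 -0.0001  0.0036] [-0.0548 -0.0541  0.0142  0.0208]
```

View pics/t1.png

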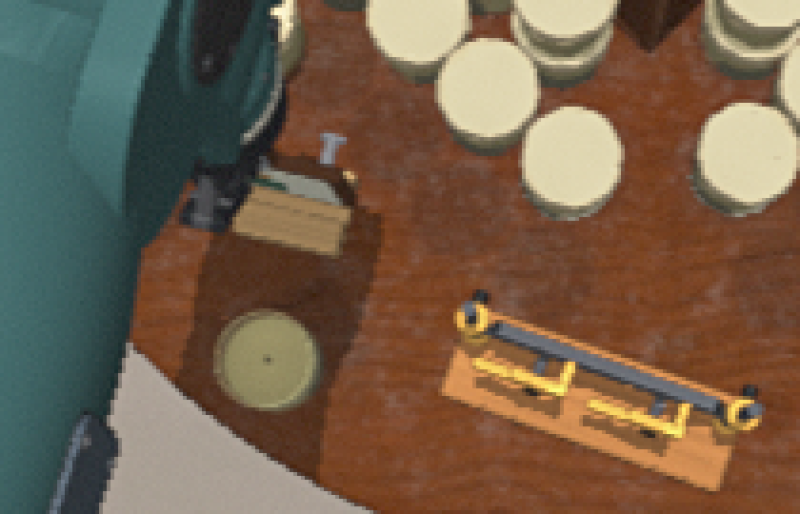

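The sign is out of the foot and hangs square in the gripper. The foot at crop (295,225) and the tester at (267,360) have not moved. I will go round the front of the stand.

```bash
python3 to.py .489 -.044 .2275 70.5;python3 to.py .418 -.244 .2275 70.5;python3 to.py .4321 -.2494 .2275 70.5
```

```text
shift [ 0.0101 -0.0983  0.0001] spin 0.1033 | tcp [ 0.5822 -0.0769  0.2275] [-179.94   -0.     76.42] F [ 1.38  0.21 -2.03] t 4.33
shift [-2.009e-01 -1.204e-01  1.000e-04] spin 0.1033 | tcp [ 0.5822 -0.0769  0.2275] [-179.94   -0.     76.42] F [ 1.38  0.21 -2.03] t 4.33
shift [-2.029e-01 -1.054e-01  1.000e-04] spin 0.1033 | tcp [ 0.5822 -0.0769  0.2275] [-179.94   -0.     76.42] F [ 1.38  0.21 -2.03] t 4.33
```

```bash
python3 -m crank '[[1,[0.002,-0.02,0],0.02],[1,[0.005,-0.05,0],0.05],[1,[0.008,-0.08,0],0.08],[1,[0.01,-0.098,0],0.103],[1,[0,-0.1,0],0.103],[1,[-0.02,-0.102,0],0.103],[1,[-0.045,-0.105,0],0.103],[1,[-0.07,-0.107,0],0.103],[1,[-0.095,-0.11,0],0.103],[1,[-0.11,-0.111,0],0.103],[1,[-0.12,-0.112,0],0.103],[1,[-0.12,-0.112,0],0.103]]'; python3 to.py .418 -.244 .2275 70.5
```

```text
t: 5.33
tool_pos: [0.445, -0.1689, 0.2279]
tcp_rot: [-180.0, 0.0, 70.4]
ft_force: [-1.0, 0.7, -3.1]
opening: 0.116
grasp_force: 40.2
shift [-0.0798 -0.0003  0.0004] spin -0.0014 | tcp [ 0.445  -0.1689  0.2279] [-1.7999e+02  2.0000e-02  7.0420e+01] F [-0.97  0.66 -3.13] t 5.33
```

```bash
python3 -m crank '[[1,[-0.02,0,0],0],[1,[-0.045,0,0],0],[1,[-0.065,0,0],0],[1,[-0.08,0,0],0],[1,[-0.08,0,0],0],[1,[-0.08,0.008,0.005],0],[1,[-0.08,0.015,0.015],0],[1,[-0.08,0.015,0.025],0],[1,[-0.08,0.015,0.025],0],[1,[-0.08,0.015,0.025],0],[1,[-0.08,0.015,0.025],0],[1,[-0.08,0.015,0.025],0]]'; python3 to.py .4321 -.2494 .165 70.5
cat > look.py <<'E'
from h import *;import sys
a=[]
S=arm.get_state();p=S['tool_pos']
for n,(u0,v0,u1,v1) in(('top',(270,230,400,327)),('side',(220,190,340,340))):
    c=cam(n);f=cv2.resize(c['frame'][v0:v1,u0:u1],None,fx=460/(v1-v0),fy=460/(v1-v0),interpolation=3);a.append(f[:, :430])
    W=pts(c);ex=np.array([.9426,-.3338]);ey=np.array([.3338,.9426]);q=W[...,:2]-[.453,-.2923];X,Y,Z=q@ex,q@ey,W[...,2]
    hsv=cv2.cvtColor(c['frame'],cv2.COLOR_RGB2HSV).astype(int)
    zb=p[2]-.1185
    m=(abs(X+.035)<.03)&(abs(Y)<.12)&(Z>zb+.002)&(Z<zb+.1)&(hsv[...,1]<200)
    k=m&(X<-.025)&(X>-.055)
    if k.sum()>10:print(n,'panel x',np.percentile(X[k],[5,50,95]).round(4),'y',np.percentile(Y[k],[0,3,97,100]).round(4),'z',np.nanmin(Z[k]).round(4))
    g=(hsv[...,0]>=90)&(hsv[...,1]<110)&(hsv[...,2]>120)&(X>-.03)&(X<.0)&(Z>zb+.06)&(Z<zb+.095)&(abs(Y)<.1)
    if g.sum():print(n,'steel',g.sum(),np.percentile(X[g],[0,50,100]).round(4),'y',np.unique(Y[g].round(2),return_counts=True),'z',np.median(Z[g]).round(4))
cv2.imwrite(sys.argv[1],np.hstack(a)[:,:,::-1]);print(a[0].shape,a[1].shape,p,S['ft_force'])
E
python3 look.py pics/l1.png
```

```text
t: 6.33
tool_pos: [0.4332, -0.2476, 0.2034]
tcp_rot: [180.0, 0.0, 70.6]
ft_force: [-0.4, -1.1, -2.6]
opening: 0.113
grasp_force: 40.2
shift [-0.0021 -0.0004  0.0384] spin 0.0009 | tcp [ 0.4332 -0.2476  0.2034] [1.7997e+02 1.0000e-02 7.0550e+01] F [-0.42 -1.14 -2.58] t 6.33
side panel x [-0.0371 -0.0305 -0.0291] y [-0.0569 -0.0178  0.0865  0.0918] z 0.0929
side steel 15 [-0.0253 -0.0146 -0.0088] y (array([-0.01, -0.  ]), array([11,  4])) z 0.1673
(460, 430, 3) (460, 368, 3) [ 0.43320778 -0.24755392  0.20340338] [-0.42061489 -1.14087566 -2.58275214]
```

View pics/l1.png

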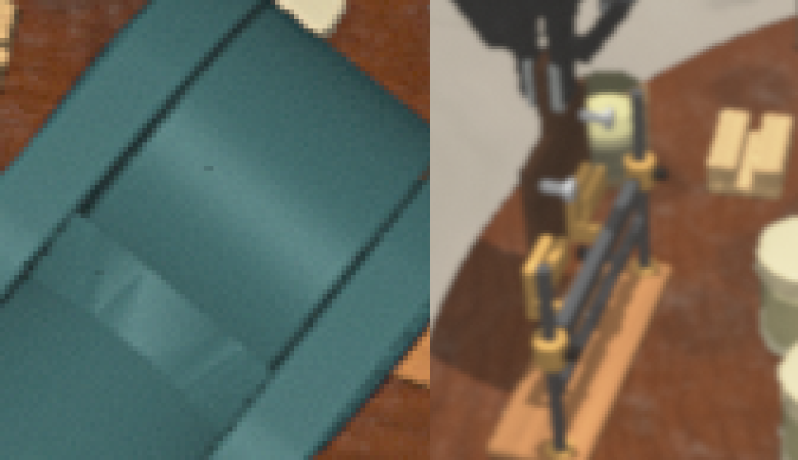

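The sign hovers over the stand. In the side half the pins at (600,118) and (560,187) are above the hook jaws at (590,195) and (545,260) and outside their open ends. The measured panel centre is y≈34 mm, x≈-34.5 mm. I now lower it to feel for the ledges.

```bash
python3 -m crank '[[1,[-0.001,0,0.01],0],[1,[-0.001,0,0.02],0],[1,[-0.001,0,0.028],0],[1,[-0.001,0,0.034],0],[1,[-0.001,0,0.034],0],[1,[-0.001,0,0.034],0],[1,[-0.001,0,0.034],0]]'; python3 -m crank '[[1,[0,0,0.001],0],[1,[0,0,0.002],0],[1,[0,0,0.002],0],[1,[0,0,0.002],0]]'; python3 -m crank '[[1,[0,0,0.001],0],[1,[0,0,0.002],0],[1,[0,0,0.002],0],[1,[0,0,0.002],0]]'
```

```text
t: 7.02
tool_pos: [0.4327, -0.2489, 0.1695]
tcp_rot: [180.0, 0.0, 70.5]
ft_force: [-0.2, -0.2, -1.6]
opening: 0.113
grasp_force: 40.2
t: 7.35
tool_pos: [0.4325, -0.2487, 0.1671]
tcp_rot: [180.0, 0.0, 70.5]
ft_force: [0.2, 0.3, -3.0]
opening: 0.114
grasp_force: 40.2
t: 7.68
tool_pos: [0.4325, -0.2487, 0.165]
tcp_rot: [-180.0, -0.0, 70.5]
ft_force: [-0.1, -0.0, -2.4]
opening: 0.111
grasp_force: 40.2
```

```bash
for i in 1; do python3 -m crank '[[1,[0,0,0.001],0],[1,[0,0,0.002],0],[1,[0,0,0.002],0],[1,[0,0,0.002],0]]'; python3 -m crank '[[1,[0,0,0.001],0],[1,[0,0,0.0015],0],[1,[0,0,0.0015],0]]';done | grep -E 'pos|ft'
```

```text
tool_pos: [0.4325, -0.2487, 0.163]
ft_force: [0.9, -0.5, -2.0]
tool_pos: [0.4324, -0.2487, 0.1615]
ft_force: [-0.2, -0.2, -2.8]
```

```bash
python3 -m crank '[[1,[0,0,0.001],0],[1,[0,0,0.001],0],[1,[0,0,0.001],0]]'| grep -E 'pos|ft';
```

```text
tool_pos: [0.4325, -0.2487, 0.1605]
ft_force: [0.3, 0.2, -3.5]
```

```bash
python3 -m crank '[[1,[0,0,0.001],0],[1,[0,0,0.001],0],[1,[0,0,0.001],0]]'| grep -E 'pos|ft';
```

```text
tool_pos: [0.4325, -0.2487, 0.1595]
ft_force: [0.2, 0.1, -2.9]
```

```bash
python3 -m crank '[[1,[0,0,0.001],0],[1,[0,0,0.001],0],[1,[0,0,0.001],0]]'| grep -E 'pos|ft';
```

```text
tool_pos: [0.4325, -0.2487, 0.1586]
ft_force: [-0.0, 0.2, -1.2]
```

```bash
python3 -m crank '[[1,[0,0,0.001],0],[1,[0,0,0.001],0],[1,[0,0,0.001],0]]'| grep -E 'pos|ft';
```

```text
tool_pos: [0.4325, -0.2487, 0.1577]
ft_force: [-0.6, 0.6, -0.7]
```

```bash
python3 -m crank '[[1,[0,0,0.001],0],[1,[0,0,0.001],0],[1,[0,0,0.001],0]]'| grep -E 'pos|ft';
```

```text
tool_pos: [0.4325, -0.2488, 0.1566]
ft_force: [-0.0, 1.1, 1.7]
```

Contact came at TCP z≈0.159, and the pins now press about 4.3 N on the ledges, roughly 2.4 mm of rail give. I ease off to a light touch and slide toward -y.

```bash
python3 -m crank '[[1,[0,0,0],0],[1,[0,0,-0.0018],0],[1,[-0.004,0,-0.0018],0],[1,[-0.008,0,-0.0018],0],[1,[-0.012,0,-0.0018],0],[1,[-0.016,0,-0.0018],0],[1,[-0.018,0,-0.0018],0],[1,[-0.018,0,-0.0018],0],[1,[-0.018,0,-0.0018],0]]'| grep -E 'pos|ft';
```

```text
tool_pos: [0.4264, -0.2659, 0.1583]
ft_force: [-0.1, 1.1, -1.4]
```

```bash
python3 -m crank '[[1,[-0.003,0,0],0],[1,[-0.006,0,0],0],[1,[-0.009,0,0],0],[1,[-0.012,0,0],0],[1,[-0.012,0,0],0],[1,[-0.012,0,0],0],[1,[-0.012,0,0],0]]'| grep -E 'pos|ft';
```

```text
tool_pos: [0.4224, -0.2772, 0.1584]
ft_force: [-0.0, -1.2, -1.1]
```

```bash
python3 -m crank '[[1,[-0.002,0,0],0],[1,[-0.003,0,0],0],[1,[-0.003,0,0],0],[1,[-0.003,0,0],0]]'| grep -E 'pos|ft';
```

```text
tool_pos: [0.4214, -0.2798, 0.1583]
ft_force: [-0.4, -0.1, -3.2]
```

```bash
python3 -m crank '[[1,[-0.001,0,0],0],[1,[-0.0015,0,0],0],[1,[-0.0015,0,0],0],[1,[-0.0015,0,0],0]]'| grep -E 'pos|ft';
```

```text
tool_pos: [0.421, -0.2812, 0.1584]
ft_force: [-0.1, 0.2, -3.2]
```

```bash
python3 -m crank '[[1,[-0.001,0,0],0],[1,[-0.0015,0,0],0],[1,[-0.0015,0,0],0],[1,[-0.0015,0,0],0]]'| grep -E 'pos|ft';
```

```text
tool_pos: [0.4205, -0.2827, 0.1584]
ft_force: [0.2, -0.4, -2.4]
```

```bash
python3 -m crank '[[1,[-0.001,0,0],0],[1,[-0.0015,0,0],0],[1,[-0.0015,0,0],0],[1,[-0.0015,0,0],0]]'| grep -E 'pos|ft';
```

```text
tool_pos: [0.42, -0.2841, 0.1584]
ft_force: [-0.4, 0.2, -3.2]
```

```bash
python3 -m crank '[[1,[-0.001,0,0],0],[1,[-0.001,0,0],0],[1,[-0.001,0,0],0],[1,[-0.001,0,0],0]]'| grep -E 'pos|ft';
```

```text
tool_pos: [0.4196, -0.285, 0.1583]
ft_force: [-0.0, 1.6, -2.5]
```

The back wall is felt at +1.6 N. I back off 1.5 mm to centre the pins over the pockets and lower.

```bash
python3 -m crank '[[1,[0.0015,0,0],0],[1,[0.0015,0,0],0],[1,[0.0015,0,0.002],0],[1,[0.0015,0,0.004],0],[1,[0.0015,0,0.005],0],[1,[0.0015,0,0.005],0]]'| grep -E 'pos|ft';
```

```text
tool_pos: [0.42, -0.2835, 0.153]
ft_force: [-0.6, 0.2, -2.3]
```

```bash
python3 -m crank '[[1,[0,0,0.002],0],[1,[0,0,0.004],0],[1,[0,0,0.0045],0],[1,[0,0,0.0045],0]]'| grep -E 'pos|ft';
```

```text
tool_pos: [0.4201, -0.2835, 0.1487]
ft_force: [-0.4, -0.1, -2.3]
```

```bash
python3 -m crank '[[1,[0,0,0.001],0],[1,[0,0,0.002],0],[1,[0,0,0.002],0],[1,[0,0,0.002],0]]'| grep -E 'pos|ft';
```

```text
tool_pos: [0.4202, -0.2836, 0.1469]
ft_force: [-0.4, 0.5, -2.2]
```

```bash
python3 -m crank '[[1,[0,0,0.001],0],[1,[0,0,0.001],0],[1,[0,0,0.001],0]]'| grep -E 'pos|ft';
```

```text
tool_pos: [0.4202, -0.2837, 0.146]
ft_force: [-0.5, -0.1, -0.5]
```

```bash
python3 -m crank '[[1,[0,0,0.0005],0],[1,[0,0,0.0005],0],[1,[0,0,0.0005],0]]'| grep -E 'pos|ft'; python3 look.py pics/l2.png
```

```text
tool_pos: [0.4202, -0.2837, 0.1454]
ft_force: [0.6, 0.6, 0.0]
side panel x [-0.0388 -0.0312 -0.0294] y [-0.0587 -0.0563  0.0463  0.0526] z 0.0303
side steel 6 [-0.0127 -0.01   -0.0087] y (array([-0.05, -0.04,  0.03,  0.04]), array([1, 3, 1, 1])) z 0.1124
(460, 430, 3) (460, 368, 3) [ 0.420207   -0.28365067  0.14543546] [0.58289411 0.64200399 0.00112805]
```

View pics/l2.png

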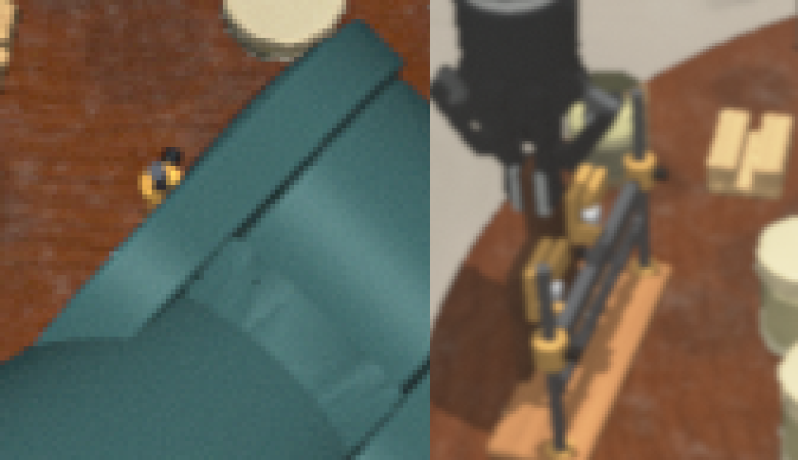

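The pins are seated: their heads at (590,213) and (557,290) sit behind the hook plates below the jaws, and the rail carries the weight. I release with a partial opening and go straight up.

```bash
python3 -m crank '[[0.8,[0,0,0],0],[0.7,[0,0,0],0],[0.65,[0,0,0],0],[0.65,[0,0,0],0],[0.65,[0,0,0],0],[0.65,[0,0,0],0]]'; python3 -m crank '[[0.65,[0,0,-0.01],0],[0.65,[0,0,-0.03],0],[0.65,[0,0,-0.06],0],[0.65,[0,0,-0.1],0],[0.65,[0,0,-0.12],0],[0.65,[0,0,-0.12],0],[0.65,[0,0,-0.12],0],[0.65,[0,0,-0.12],0],[0.65,[0,0,-0.12],0],[0.65,[0,0,-0.12],0]]'; python3 look.py pics/l3.png
```

```text
t: 14.78
tool_pos: [0.4201, -0.2836, 0.1454]
tcp_rot: [-180.0, 0.0, 70.5]
ft_force: [0.1, -0.8, -0.4]
opening: 0.351
grasp_force: 0.0
t: 15.62
tool_pos: [0.4198, -0.2833, 0.2644]
tcp_rot: [-179.9, -0.0, 70.5]
ft_force: [0.3, 0.1, 0.8]
opening: 0.351
grasp_force: 0.0
side panel x [-0.045  -0.0379 -0.0348] y [-0.0176 -0.017   0.0126  0.0166] z 0.1481
(460, 430, 3) (460, 368, 3) [ 0.41984703 -0.28329867  0.26444849] [0.26771969 0.13024395 0.84707337]
```

View pics/l3.png

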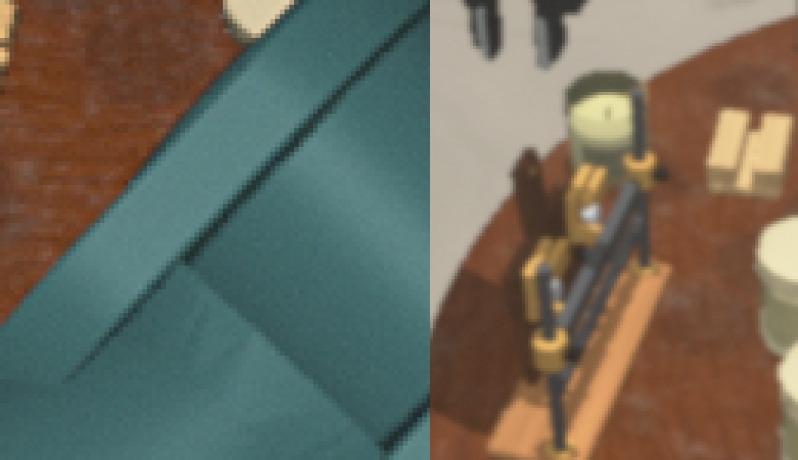

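The sign hangs by itself, with its tab at (530,195), both pin heads in the hooks, and the fingers clear above. I hand in.

```bash
python3 -c "
from bench import arm
print(arm.hand_in())"
```

```text
the job is handed in; nothing more can be done
None
```

The sign hangs by both pins in the hook pockets, the gripper is clear of it, and the job was handed in at about 16 s; no verdict came back, and I did not re-check the tin and cards after the first pictures.

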